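Line up the bucket teeth by size on the display board

ROBOT

A 7-joint arm with a two-finger parallel gripper is mounted at the origin on the work surface. World frame = base frame: x ahead of the robot, y to its left, z up, the work surface at z = 0. Lengths are in m, angles in rad, forces in N, time in s.
With the tool pointing down it reaches from about 0.425 to 0.825 m from the base axis. Payload 3.6 kg.
Tool frame: the origin (TCP) lies on the centre line of the jaws, within the pads' length; the fingertips stand 19 mm ahead of it and the grasp point (between the pads) is the TCP; z points along the fingers, y is the line along which they close (so a half turn about z gives the same grasp; the last joint's range is limited). The gripper opens to 93 mm and grips with 3 to 60 N. Pads are 15 mm wide; open, the fingers measure 128 mm over their backs; the gripper's body (75 mm by 188 mm) begins 65 mm behind the grasp point.
Start: joints at [-1.278, 0.615, -0.013, 1.423, 0.008, 1.103, -0.04], TCP at [0.204, 0.617, 0.238] pointing down, gripper open.
Joint ranges: [-3.12, 3.12], [-0.3, 2.06], [-1.34, 1.32], [0.26, 2.42], [-1.36, 4.5], [0.01, 1.98], [-2.84, 2.84]. Speed limits (rad/s): [2.79, 2.79, 3.14, 3.14, 3.14, 3.14, 3.14].

INTERFACE

Orientations are given as a 3x3 rotation matrix whose columns are the frame's x, y, z axes.
In Python, from bench import sensors, imaging, job gives the robot as it stands. The module is installed in compiled form; this text tells all that it offers.
- The arm moves only by the shell command python3 -m handwheel 'ROWS'. ROWS is JSON, a list of rows, each a list of 7 numbers: the opening, from 0 (shut) to 1 (fully open), then the shift along the tool's x, y, z in m, then the turn, a rotation vector about the tool's x, y, z in degrees. In form: [[hand, tx, ty, tz, wx, wy, wz], ...]. A call has 1 to 20 rows; each row is the pose to reach, as a shift and turn from the pose commanded when the call began, along the tool's axes at that moment; what a row does not reach only later rows make up. A row lasts 1/12 s, in which the tool goes at most 41.7 mm and 7.16 degrees, less where a joint would pass 70% of its speed; a pose out of reach is approached as far as the arm can. A call with a gripper value outside its range is refused whole. The fingers move at their own pace and stop on an object; the grip force is fixed at half the most. Time passes only in rows, so rows that repeat a pose let the fingers close. It gives the time, the measured TCP pose, the force, the opening and the grip force at its end, in the units of the state.
- sensors.state(): the state, without advancing time (a new reading comes with each control period).
- imaging.grab_frame(name): name is "scene" or "top" or "wrist"; returns a dict with "img" (420x560x3 uint8, red, green, blue), "fx", "fy", "cx", "cy" (pixels), "xyz" and "attitude" of the camera in the world. Camera axes: x right, y up, looking along -z (the intrinsics and any distortion apply to the point x, -y, -z); pixel columns grow to the right and rows downward; lengths in m; the calibration is good to about 2 mm. A picture is of the moment at which its call begins. There is no depth.
- job.hand_in(): hands the job in; it is judged then, once.
The state is a dict: "clock": time; "qpos": joint angles; "joint_velocities": joint speeds; "effort": joint torques, N m; "ee_pos": TCP position; "eef_rot": TCP orientation; "force": force on the tool from outside, world axes, zero at the start; "moment": the same for the moment, N m; "finger_gap": finger opening in m; "finger_force": force on a finger pad.
Only numpy, scipy, OpenCV 4.12 (cv2) and the standard library are available. Lean on these libraries where they do the work, as an engineer would, in place of code of your own. Each camera call takes 0.05 s, during which the arm holds its last target. There are 200 camera calls.

TASK

Set out the four dark-red bucket teeth on the display board in order of size, standing upright, one centred on each black pad: the smallest on the pad next to the yellow end block, rising to the largest at the other end. Do not knock any tooth over, and leave the green bottle standing where it is.

Things in the scene. Friction and masses are not known exactly. Their poses are not given: they have to be found in the camera images.
- tooth_a: smallest of four dark-red bucket teeth, loose, upright on the bench between robot and board, chisel edge up: 55 mm tall, about 0.25 kg; 32 mm wide along x between flat parallel full-height sides (dark pin hole low down): grip across these from above; along y 32 mm thick over the lower 42 % of its height, then a wedge tapering to 10 mm at the top. Origin: centre of the underside, z up.
- tooth_b: second smallest of four dark-red bucket teeth, loose, upright on the bench between robot and board, chisel edge up: 75 mm tall, about 0.4 kg; 38 mm wide along x between flat parallel full-height sides (dark pin hole low down): grip across these from above; along y 37 mm thick over the lower 42 % of its height, then a wedge tapering to 10 mm at the top. Origin: centre of the underside, z up.
- tooth_c: second largest of four dark-red bucket teeth, loose, upright on the bench between robot and board, chisel edge up: 95 mm tall, about 0.6 kg; 44 mm wide along x between flat parallel full-height sides (dark pin hole low down): grip across these from above; along y 42 mm thick over the lower 42 % of its height, then a wedge tapering to 10 mm at the top. Origin: centre of the underside, z up.
- tooth_d: largest of four dark-red bucket teeth, loose, upright on the bench between robot and board, chisel edge up: 115 mm tall, about 0.85 kg; 50 mm wide along x between flat parallel full-height sides (dark pin hole low down): grip across these from above; along y 47 mm thick over the lower 42 % of its height, then a wedge tapering to 10 mm at the top. Origin: centre of the underside, z up.
- pad_1: black rubber pad, 66 (x) x 62 (y) x 4 mm, tiny white centre dot, fixed on the 100 x 380 x 12 mm plywood board; number 1 of four from the robot's left (+y) to right. Origin: centre of its underside; its top is 4 mm above that, 16 mm above the bench. y runs along the row; neighbours are 75 mm apart.
- pad_2: black rubber pad, 66 (x) x 62 (y) x 4 mm, tiny white centre dot, fixed on the 100 x 380 x 12 mm plywood board; number 2 of four from the robot's left (+y) to right. Origin: centre of its underside; its top is 4 mm above that, 16 mm above the bench. y runs along the row; neighbours are 75 mm apart.
- pad_3: black rubber pad, 66 (x) x 62 (y) x 4 mm, tiny white centre dot, fixed on the 100 x 380 x 12 mm plywood board; number 3 of four from the robot's left (+y) to right. Origin: centre of its underside; its top is 4 mm above that, 16 mm above the bench. y runs along the row; neighbours are 75 mm apart.
- pad_4: black rubber pad, 66 (x) x 62 (y) x 4 mm, tiny white centre dot, fixed on the 100 x 380 x 12 mm plywood board; number 4 of four from the robot's left (+y) to right. Origin: centre of its underside; its top is 4 mm above that, 16 mm above the bench. y runs along the row; neighbours are 75 mm apart.
- yellow_end: yellow end block, 90 x 22 x 26 mm, fixed on the board at one end of the row, either end, 62 mm beyond the centre of the nearest pad; a black block of the same size stands at the other end. Origin: centre of its underside. It marks where the row begins.
- bottle: green glass bottle, loose, 58 mm diameter, 190 mm tall, standing on the bench to the left or right of the work; not to be disturbed. Origin: centre of its underside. A low grey steel casting (200 x 60 x 63 mm) lies on the other side.
Mind the look-alikes: they are no part of the job. Leave any grey, orange or turquoise look-alike of the tooth_a alone.

How it is judged:
By the outcome, as a careful person would: the job done as asked, in the order asked, and still so for the second after the job is handed in, with the robot touching nothing.
It also fails if it takes over 112 s, if anything falls off the work surface, if the arm or the gripper's body presses on something with over 40 N, if the wrist force passes 120 N, or if a joint passes its speed limit or range.

## Working session

There is one attempt and no reset: what is moved stays moved. The work goes in short steps, Python scripts to look and compute and a shell command to move; the robot and the scene stay as the last step left them, time stands still between calls to the robot, and variables do not carry over. Pictures are saved under pics/ and viewed, at most 17 in all, crops included, and the job is handed in when it is done.

```bash
mkdir -p pics; python3 - <<'E'
from bench import sensors, imaging
import cv2,numpy as np,pickle
s=sensors.state(); print(s['clock'],s['ee_pos'],np.round(s['eef_rot'],3).tolist(),s['finger_gap'])
for n in ["scene","top"]:
    f=imaging.grab_frame(n); print(n,{k:np.round(v,4).tolist() for k,v in f.items() if k!='img'} )
    pickle.dump(f,open(f'{n}0.pkl','wb')); cv2.imwrite(f'pics/{n}0.png',f['img'][...,::-1])
E
```

```text
0.0 [0.2034593  0.61655708 0.23651137] [[-0.95, 0.313, -0.001], [0.313, 0.95, -0.002], [-0.0, -0.003, -1.0]] 0.09260281286360919
scene {'fx': 509.3426, 'fy': 509.3426, 'cx': 275.399, 'cy': 221.8613, 'xyz': [1.1574, -0.2841, 0.967], 'attitude': [[0.3713, -0.7357, 0.5665], [0.9285, 0.2999, -0.219], [-0.0088, 0.6072, 0.7945]]}
top {'fx': 417.6048, 'fy': 417.6048, 'cx': 276.1812, 'cy': 209.1937, 'xyz': [0.379, -0.0027, 1.1551], 'attitude': [[0.0216, 0.9926, -0.1195], [-0.9995, 0.0242, 0.0204], [0.0231, 0.119, 0.9926]]}
```

View pics/scene0.png

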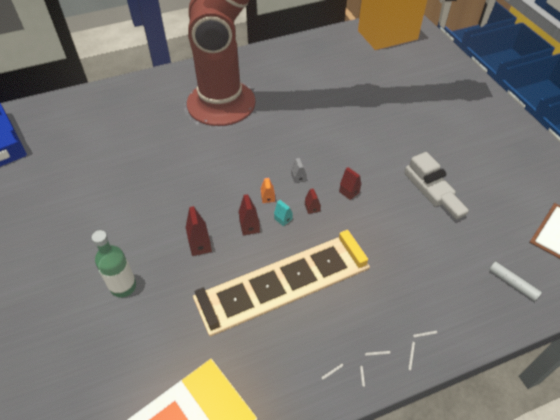

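View pics/top0.png

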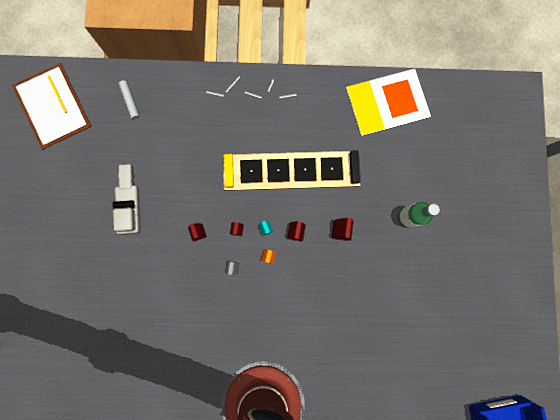

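The scene view shows the board with the yellow block near the robot's left (top view px 228,170). Red teeth in the top view are at (196,231) b?, (236,229) a?, (296,231) c?, (342,229) d?. The pad dots run along row ~170 and the bottle is on the right at (415,215).

```bash
cat > h.py <<'E'
import numpy as np,cv2
from bench import sensors, imaging
def ray(f,u,v):
    d=np.array([(u-f['cx'])/f['fx'],-(v-f['cy'])/f['fy'],-1.]); R=np.array(f['attitude'])
    return np.array(f['xyz']),R@d
def onz(f,u,v,z):
    o,d=ray(f,u,v); return o+d*(z-o[2])/d[2]
def tri(f1,p1,f2,p2):
    o,d=ray(f1,*p1);q,e=ray(f2,*p2)
    s=np.linalg.lstsq(np.c_[d,-e],q-o,rcond=None)[0]; a=o+s[0]*d;b=q+s[1]*e
    return (a+b)/2,np.linalg.norm(a-b)
def proj(f,P):
    c=np.array(f['attitude']).T@(np.array(P)-np.array(f['xyz']))
    return f['cx']+f['fx']*c[0]/-c[2], f['cy']-f['fy']*c[1]/-c[2]
def red(f):
    h=cv2.cvtColor(f['img'],cv2.COLOR_RGB2HSV)
    m=(((h[...,0]<6)|(h[...,0]>172))&(h[...,1]>120)&(h[...,2]>25)&(h[...,2]<190)).astype(np.uint8)
    return m
def blobs(m,lo=40,hi=1e9):
    return [c for c in cv2.findContours(m,cv2.RETR_EXTERNAL,cv2.CHAIN_APPROX_NONE)[0] if lo<cv2.contourArea(c)<hi]
def to_tool(dw):
    s=sensors.state(); return np.array(s['eef_rot']).T@np.array(dw)
E
python3 - <<'E'
from h import *; import pickle
for n in['top','scene']:
    f=pickle.load(open(n+'0.pkl','rb'))
    for c in blobs(red(f)):
        x,y,w,h=cv2.boundingRect(c); M=cv2.moments(c); u,v=M['m10']/M['m00'],M['m01']/M['m00']
        print(n,x,y,w,h,cv2.contourArea(c),np.round(onz(f,u,v,.03),3))
f=pickle.load(open('top0.pkl','rb'))
for p in[(251,171),(278,170),(305,169),(332,169)]: print(onz(f,*p,.016).round(3))
print(onz(f,268,257,.02).round(3),onz(f,265,228,.02).round(3),onz(f,232,268,.02).round(3))
E
```

```text
top 225 366 76 54 2915.0 [ 0.035 -0.001  0.03 ]
top 188 223 18 18 197.5 [0.45  0.187 0.03 ]
top 230 222 13 14 120.0 [0.46 0.08 0.03]
top 287 221 19 20 238.0 [ 0.458 -0.081  0.03 ]
top 332 218 21 22 356.5 [ 0.466 -0.206  0.03 ]
scene 187 207 12 32 159.5 [ 0.411 -0.204  0.03 ]
scene 240 195 13 28 158.5 [ 0.422 -0.076  0.03 ]
scene 306 189 11 20 94.5 [0.453 0.079 0.03 ]
scene 341 168 18 25 232.5 [0.437 0.191 0.03 ]
scene 193 0 34 18 269.5 [-0.461  0.099  0.03 ]
[0.621 0.046 0.016]
[ 0.626 -0.029  0.016]
[ 0.631 -0.104  0.016]
[ 0.633 -0.179  0.016]
[ 0.385 -0.007  0.02 ] [0.463 0.003 0.02 ] [0.354 0.089 0.02 ]
```

```bash
python3 -m handwheel '[[1,-0.48,-0.49,-0.11,0,0,72],[1,-0.48,-0.49,-0.11,0,0,72],[1,-0.48,-0.49,-0.11,0,0,72],[1,-0.48,-0.49,-0.11,0,0,72],[1,-0.48,-0.49,-0.11,0,0,72],[1,-0.48,-0.49,-0.11,0,0,72],[1,-0.48,-0.49,-0.11,0,0,72],[1,-0.48,-0.49,-0.11,0,0,72],[1,-0.48,-0.49,-0.11,0,0,72],[1,-0.48,-0.49,-0.11,0,0,72],[1,-0.48,-0.49,-0.11,0,0,72],[1,-0.48,-0.49,-0.11,0,0,72],[1,-0.48,-0.49,-0.11,0,0,72],[1,-0.48,-0.49,-0.11,0,0,72],[1,-0.48,-0.49,-0.11,0,0,72],[1,-0.48,-0.49,-0.11,0,0,72],[1,-0.48,-0.49,-0.11,0,0,72],[1,-0.48,-0.49,-0.11,0,0,72],[1,-0.48,-0.49,-0.11,0,0,72],[1,-0.48,-0.49,-0.11,0,0,72]]'
python3 - <<'E'
from h import *; import pickle
s=sensors.state(); print(s['ee_pos'],np.round(s['eef_rot'],3).tolist(),s['qpos'])
f=imaging.grab_frame('wrist');pickle.dump(f,open('w1.pkl','wb'));cv2.imwrite('pics/w1.png',f['img'][...,::-1])
print(f['fx'],f['xyz'],np.round(f['attitude'],3).tolist())
E
```

```text
clock: 1.77
ee_pos: [0.5053, 0.0027, 0.3469]
eef_rot: [[0.003, 1.0, -0.002], [1.0, -0.003, 0.001], [0.001, -0.002, -1.0]]
force: [-0.5, 0.7, -0.7]
finger_gap: 0.0931
finger_force: 0.0
[0.50534595 0.00273965 0.34694732] [[0.003, 1.0, -0.002], [1.0, -0.003, 0.001], [0.001, -0.002, -1.0]] [-0.41779496  0.31804281  0.51470454  1.66202912 -0.16648709  1.20719816
  0.13182535]
368.07106429884203 [0.50610277 0.07665503 0.4939279 ] [[1.0, 0.003, 0.004], [-0.003, 0.964, 0.266], [-0.003, -0.266, 0.964]]
```

View pics/w1.png

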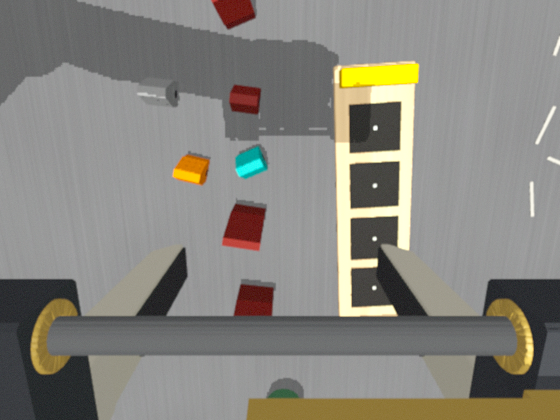

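The wrist view has image right = +x and up = +y. Teeth: b (234,8), a (245,98), c (245,227), d (254,300). Pad dots: (375,128), (375,186), (375,239), (374,288). Next: two more wrist views for stereo.

```bash
cat > snap.py <<'E'
import sys,pickle
from h import *
f=imaging.grab_frame('wrist');pickle.dump(f,open(sys.argv[1]+'.pkl','wb'))
i=f['img'][...,::-1]
if len(sys.argv)>2:
    x0,x1,y0,y1=map(int,sys.argv[2:6]);k=int(sys.argv[6]); i=cv2.resize(i[y0:y1,x0:x1],None,fx=k,fy=k,interpolation=cv2.INTER_CUBIC)
cv2.imwrite(f'pics/{sys.argv[1]}.png',i)
E
python3 -m handwheel '[[1,0.04,0,0,0,0,0],[1,0.08,0,0,0,0,0],[1,0.12,0,0,0,0,0],[1,0.13,0,0,0,0,0],[1,0.13,0,0,0,0,0],[1,0.13,0,0,0,0,0]]'; python3 snap.py w2 130 410 0 280 2
python3 -m handwheel '[[1,-0.04,0,0,0,0,0],[1,-0.08,0,0,0,0,0],[1,-0.12,0,0,0,0,0],[1,-0.16,0,0,0,0,0],[1,-0.2,0,0,0,0,0],[1,-0.24,0,0,0,0,0],[1,-0.26,0,0,0,0,0],[1,-0.26,0,0,0,0,0],[1,-0.26,0,0,0,0,0]]'; python3 snap.py w3 130 410 0 280 2
```

```text
clock: 2.32
ee_pos: [0.5057, 0.1325, 0.3473]
eef_rot: [[0.001, 1.0, -0.001], [1.0, -0.001, -0.001], [-0.001, -0.001, -1.0]]
force: [-0.3, -1.1, -0.6]
finger_gap: 0.093
finger_force: 0.0
clock: 3.12
ee_pos: [0.504, -0.1317, 0.348]
eef_rot: [[0.012, 1.0, 0.0], [1.0, -0.012, -0.001], [-0.001, 0.0, -1.0]]
force: [0.4, 1.1, 0.6]
finger_gap: 0.0932
finger_force: 0.0
```

View pics/w2.png

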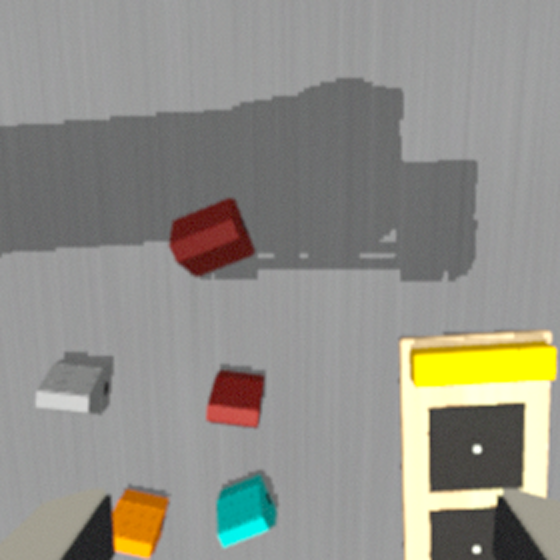

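View pics/w3.png

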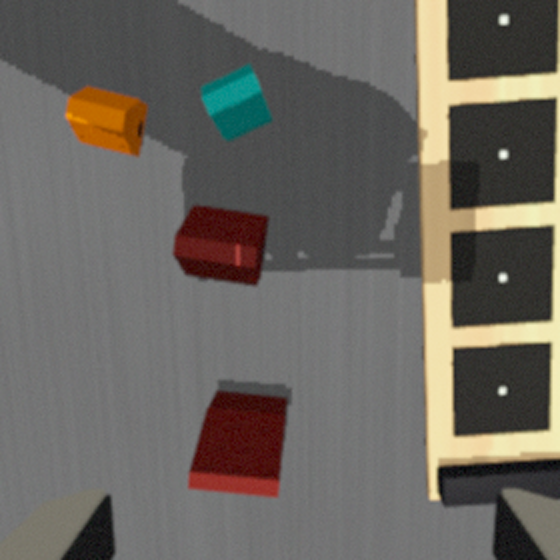

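w2 (crop ×2): tooth b's lit chisel ridge is at (205,235), turned about 20°; a is at (237,400), and the yellow block at (483,365). w3: c's ridge is at (222,248), d's top strip at (234,484), pad dots at (504,20), (503,155), (502,278), (502,391), black block at the bottom.

```bash
cat > meas.py <<'E'
from h import *; import pickle
F={n:pickle.load(open(n+'.pkl','rb')) for n in['top0','w1','w2','w3']}
out={}
app={'a':(.46,.08,.055),'b':(.45,.187,.075),'c':(.458,-.081,.095),'d':(.46,-.206,.115)}
for n,f in F.items():
    m=red(f); R=f['img'][...,0].astype(np.uint8)
    for c in blobs(m,60,3000):
        x,y,w,h=cv2.boundingRect(c)
        if n=='top0' and y>300: continue
        if x<=1 or y<=1 : continue
        M=cv2.moments(c);u,v=M['m10']/M['m00'],M['m01']/M['m00']
        k=min(app,key=lambda k:np.hypot(*(np.array(proj(f,np.array(app[k])*[1,1,.6]))-[u,v])))
        mk=np.zeros_like(m);cv2.drawContours(mk,[c],-1,1,-1)
        t,_=cv2.threshold(R[mk>0].reshape(-1,1),0,255,cv2.THRESH_OTSU)
        b=((R>t)&(mk>0)).astype(np.uint8)
        cc=max(blobs(b,5),key=cv2.contourArea); r=cv2.minAreaRect(cc)
        # long-side direction on plane z=top
        bx=cv2.boxPoints(r);e=[bx[1]-bx[0],bx[2]-bx[1]];e=max(e,key=np.linalg.norm)
        P=onz(f,*r[0],app[k][2]);Q=onz(f,*(np.array(r[0])+e),app[k][2])
        print(n,k,'whole',(x,y,w,h),'t',t,'strip c',np.round(r[0],1),'size',np.round(r[1],1),'on top plane',P.round(4),'yaw',round(np.degrees(np.arctan2(*(Q-P)[[1,0]])),1),'len',np.linalg.norm(Q-P).round(4))
        out[n,k]=r[0]
for k in'abcd':
    ns=[n for n in F if(n,k)in out]
    for i in range(len(ns)):
        for j in range(i): print(k,ns[j],ns[i],*[np.round(q,4) for q in tri(F[ns[j]],out[ns[j],k],F[ns[i]],out[ns[i],k])])
D={}
for n,f in F.items():
    g=f['img'].min(2); T=cv2.morphologyEx(g,cv2.MORPH_TOPHAT,np.ones((9,9)))
    for k in range(4):
        u,v=map(int,np.round(proj(f,[.621+.004*k,.046-.075*k,.016])))
        if not(8<u<552 and 8<v<412):continue
        s=T[v-8:v+9,u-8:u+9].astype(float); s[s<.5*s.max()]=0
        yy,xx=np.mgrid[v-8:v+9,u-8:u+9]
        D[n,k]=((s*xx).sum()/s.sum(),(s*yy).sum()/s.sum()); print(n,'pad',k+1,np.round(D[n,k],1),int(s.max()),onz(f,*D[n,k],.016).round(4))
for k in range(4):
    ns=[n for n in F if(n,k)in D]
    for i in range(len(ns)):
        for j in range(i): print('pad',k+1,ns[j],ns[i],*[np.round(q,4) for q in tri(F[ns[j]],D[ns[j],k],F[ns[i]],D[ns[i],k])])
E
python3 meas.py
```

```text
top0 b whole (188, 223, 18, 18) t 95.0 strip c [193.4 230.7] size [14.2  4.1] on top plane [0.448  0.1873 0.075 ] yaw -159.2 len 0.0368
top0 a whole (230, 222, 13, 14) t 99.0 strip c [235.3 228. ] size [ 4.1 12. ] on top plane [0.459  0.0814 0.055 ] yaw -7.5 len 0.0317
top0 c whole (287, 221, 19, 20) t 106.0 strip c [297.8 229.6] size [ 4.4 17.1] on top plane [ 0.4555 -0.0807  0.095 ] yaw -8.6 len 0.0439
top0 d whole (332, 218, 21, 22) t 100.0 strip c [348.1 227.4] size [ 4.5 19.5] on top plane [ 0.4625 -0.2053  0.115 ] yaw -7.1 len 0.0493
w1 d whole (235, 285, 38, 31) t 92.0 strip c [253.  307.5] size [15. 36.] on top plane [ 0.4712 -0.1491  0.115 ] yaw -0.1 len 0.0416
w1 c whole (222, 204, 43, 44) t 140.0 strip c [240.7 243.4] size [37.1  7.9] on top plane [ 0.4571 -0.0777  0.095 ] yaw -8.8 len 0.0429
w1 a whole (230, 85, 30, 29) t 111.0 strip c [243.1  98.8] size [27.4 10.4] on top plane [0.4608 0.0834 0.055 ] yaw -7.5 len 0.0314
w2 d whole (234, 359, 39, 61) t 94.0 strip c [253.1 400.5] size [33.7 41.8] on top plane [ 0.4693 -0.1511  0.115 ] yaw 82.4 len 0.0615
w2 c whole (232, 2
[... 2536 characters left out ...]
 0.0164] 0.0002
pad 2 top0 w3 [ 0.6214 -0.0281  0.0403] 0.0002
pad 2 w1 w3 [ 0.6276 -0.0266  0.0158] 0.0003
pad 2 w2 w3 [ 0.6275 -0.0266  0.0161] 0.0004
pad 3 top0 w1 [ 0.6328 -0.1037  0.01  ] 0.0012
pad 3 top0 w2 [ 0.6294 -0.1031  0.0178] 0.0021
pad 3 w1 w2 [ 0.6273 -0.0969  0.0276] 0.0029
pad 3 top0 w3 [ 0.6268 -0.1007  0.0345] 0.0018
pad 3 w1 w3 [ 0.6319 -0.1015  0.0158] 0.0
pad 3 w2 w3 [ 0.6289 -0.1009  0.0214] 0.0029
pad 4 top0 w1 [ 0.6364 -0.1789  0.0107] 0.0019
pad 4 top0 w2 [ 0.6362 -0.1788  0.012 ] 0.002
pad 4 w1 w2 [ 0.6365 -0.1771  0.0142] 0.0002
pad 4 top0 w3 [ 0.6381 -0.1796  0.0039] 0.0024
pad 4 w1 w3 [ 0.6358 -0.176   0.0162] 0.0001
pad 4 w2 w3 [ 0.6362 -0.1763  0.0152] 0.0002
```

```bash
cat > go.py <<'E'
import sys
from h import *
from scipy.spatial.transform import Rotation as Ro
def go(x,y,z,yaw):
    s=sensors.state();R=np.array(s['eef_rot']);a=np.radians(yaw)
    T=np.c_[[-np.sin(a),np.cos(a),0],[np.cos(a),np.sin(a),0],[0,0,-1]]
    d=R.T@(np.array([x,y,z])-s['ee_pos']); w=np.degrees(Ro.from_matrix(R.T@T).as_rotvec())
    print(np.round(s['ee_pos'],4),'shift',d.round(4),'turn',w.round(1),'rows',round(max(np.linalg.norm(d)/.0417,np.linalg.norm(w)/7.16),1))
v=list(map(float,sys.argv[1:]))
for i in range(0,len(v),4): go(*v[i:i+4])
E
python3 go.py .4645 -.2026 .2 -6.7 .4645 -.2026 .07 -6.7
```

```text
[ 0.5046 -0.1295  0.3477] shift [-0.0735 -0.0396  0.1477] turn [-0.  -0.   6.3] rows 4.1
[ 0.5046 -0.1295  0.3477] shift [-0.0736 -0.0396  0.2777] turn [-0.  -0.   6.3] rows 7.0
```

```bash
python3 -m handwheel '[[1,-0.0185,-0.01,0.037,0,0,3],[1,-0.037,-0.02,0.074,0,0,6.3],[1,-0.0555,-0.03,0.111,0,0,6.3],[1,-0.0735,-0.0395,0.148,0,0,6.3],[1,-0.0735,-0.0395,0.148,0,0,6.3],[1,-0.0735,-0.0395,0.148,0,0,6.3]]'; python3 snap.py w4; python3 go.py .4645 -.2026 .07 -6.7
```

```text
clock: 3.67
ee_pos: [0.4642, -0.2009, 0.1982]
eef_rot: [[0.115, 0.993, -0.004], [0.993, -0.115, 0.002], [0.002, -0.005, -1.0]]
force: [-0.4, 0.8, 1.9]
finger_gap: 0.093
finger_force: 0.0
[ 0.4663 -0.2007  0.1999] shift [-0.0022 -0.0015  0.1299] turn [-0.  -0.1  0.2] rows 3.1
```

View pics/w4.png

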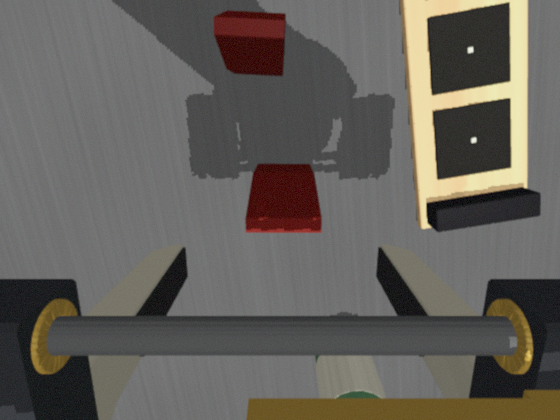

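w4 shows the tooth d top strip at rows ~221–231, cols 246–321, aligned with the jaws; pad 4's dot is at (474,140).

```bash
python3 - <<'E'
from h import *; import pickle
f=pickle.load(open('w4.pkl','rb'));g=pickle.load(open('w3.pkl','rb'))
R=f['img'][...,0].astype(int); print(R[212:236,285].tolist())
P=onz(f,283.5,226,.115);print(P.round(4),onz(f,246,226,.115).round(4),onz(f,321,226,.115).round(4),onz(f,474,140.5,.016).round(4),tri(f,(283.5,226),g,(246.5,241.5)))
E
```

```text
[67, 68, 67, 67, 70, 73, 78, 87, 90, 88, 88, 89, 90, 91, 90, 91, 87, 89, 114, 145, 142, 118, 113, 110]
[ 0.4647 -0.2039  0.115 ] [ 0.4402 -0.2011  0.115 ] [ 0.4893 -0.2067  0.115 ] [ 0.6368 -0.177   0.016 ] (array([ 0.46419049, -0.20527749,  0.10943234]), np.float64(0.0011920621127544282))
```

```bash
python3 -m handwheel '[[1,-0.001,-0.001,0.035,0,0,0],[1,-0.002,-0.001,0.07,0,0,0],[1,-0.002,-0.001,0.1,0,0,0],[1,-0.002,-0.001,0.12,0,0,0],[1,-0.002,-0.001,0.13,0,0,0],[1,-0.002,-0.001,0.13,0,0,0],[0,-0.002,-0.001,0.13,0,0,0],[0,-0.002,-0.001,0.13,0,0,0],[0,-0.002,-0.001,0.13,0,0,0],[0,-0.002,-0.001,0.13,0,0,0],[0,-0.002,-0.001,0.13,0,0,0],[0,-0.002,-0.001,0.13,0,0,0],[0,-0.002,-0.001,0.13,0,0,0],[0,-0.002,-0.001,0.13,0,0,0]]'
```

```text
clock: 4.88
ee_pos: [0.4646, -0.2038, 0.0699]
eef_rot: [[0.114, 0.993, 0.001], [0.993, -0.114, -0.0], [-0.0, 0.001, -1.0]]
force: [0.8, 0.0, 3.2]
finger_gap: 0.0498
finger_force: 30.0
```

```bash
python3 -m handwheel '[[0,0,0,-0.02,0,0,0],[0,0,0,-0.04,0,0,0],[0,0,0,-0.07,0,0,0],[0,0,0,-0.1,0,0,0],[0,0,0,-0.1,0,0,0]]'; python3 go.py .636 -.176 .17 3.2
```

```text
clock: 5.3
ee_pos: [0.4663, -0.2052, 0.1733]
eef_rot: [[0.115, 0.993, 0.007], [0.993, -0.115, -0.003], [-0.003, 0.008, -1.0]]
force: [1.3, -1.5, -6.1]
finger_gap: 0.0498
finger_force: 30.0
[ 0.4663 -0.2052  0.1733] shift [0.0485 0.1652 0.0044] turn [ 0.4  0.2 -9.8] rows 4.1
```

```bash
python3 -m handwheel '[[0,0.01,0.033,0,0,0,-2],[0,0.02,0.066,0,0,0,-4],[0,0.03,0.1,0,0,0,-6],[0,0.04,0.133,0,0,0,-8],[0,0.0485,0.165,0,0,0,-9.8],[0,0.0485,0.165,0,0,0,-9.8],[0,0.0485,0.165,0,0,0,-9.8],[0,0.0485,0.165,0,0,0,-9.8],[0,0.0485,0.165,0,0,0,-9.8]]'; python3 snap.py w5; python3 go.py .636 -.176 .17 3.2
```

```text
clock: 6.05
ee_pos: [0.6314, -0.175, 0.1676]
eef_rot: [[-0.054, 0.999, -0.005], [0.999, 0.054, 0.001], [0.001, -0.005, -1.0]]
force: [0.1, -0.5, -6.0]
finger_gap: 0.0499
finger_force: 30.0
[ 0.6318 -0.1751  0.1684] shift [-0.0011  0.0042 -0.0017] turn [-0.2 -0.  -0.1] rows 0.1
```

View pics/w5.png

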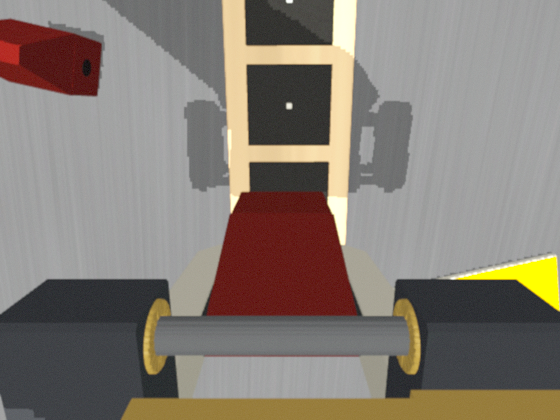

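w5 shows the held tooth d; its base's +y edge is at row ~192, cols 240–325; pad 4's upper edge is at row ~162 and pad 3's dot at (289,105).

```bash
python3 - <<'E'
from h import *; import pickle
f=pickle.load(open('w5.pkl','rb'))
print(f['img'][184:200,283,0].tolist(), f['img'][196,230:250,0].tolist(), f['img'][196,318:338,0].tolist(),f['img'][155:170,289,0].tolist())
for p,z in [((282,192),.098),((240,194),.098),((326,194),.098),((289,105.5),.016),((289,161.5),.016)]: print(onz(f,*p,z).round(4))
E
```

```text
[52, 50, 56, 51, 51, 53, 60, 69, 84, 89, 89, 93, 90, 89, 88, 91] [250, 255, 255, 255, 255, 255, 255, 255, 241, 172, 94, 86, 88, 89, 90, 87, 92, 88, 90, 89] [90, 87, 89, 89, 92, 89, 84, 73, 76, 143, 227, 255, 255, 255, 255, 255, 255, 255, 255, 255] [240, 240, 240, 239, 240, 233, 201, 118, 49, 48, 55, 56, 55, 56, 47]
[ 0.63   -0.1518  0.098 ]
[ 0.6047 -0.1545  0.098 ]
[ 0.6566 -0.1516  0.098 ]
[ 0.6323 -0.1014  0.016 ]
[ 0.635  -0.1453  0.016 ]
```

```bash
python3 -m handwheel '[[0,-0.0015,0.005,0,0,0,0],[0,-0.0015,0.005,0.03,0,0,0],[0,-0.0015,0.005,0.06,0,0,0],[0,-0.0015,0.005,0.07,0,0,0],[0,-0.0015,0.005,0.075,0,0,0],[0,-0.0015,0.005,0.078,0,0,0],[0,-0.0015,0.005,0.078,0,0,0],[0,-0.0015,0.005,0.078,0,0,0],[0,-0.0015,0.005,0.078,0,0,0]]';python3 go.py .636 -.176 .086 3.2
```

```text
clock: 6.85
ee_pos: [0.64, -0.1762, 0.0935]
eef_rot: [[-0.056, 0.998, 0.003], [0.998, 0.056, -0.001], [-0.001, 0.003, -1.0]]
force: [0.3, 0.3, -6.0]
finger_gap: 0.05
finger_force: 30.0
[ 0.64   -0.1762  0.0935] shift [ 0.0004 -0.004   0.0075] turn [0.2 0.1 0. ] rows 0.2
```

```bash
python3 snap.py w6 200 360 90 250 4;python3 go.py .636 -.176 .086 3.2
```

```text
[ 0.6398 -0.176   0.0933] shift [ 0.0002 -0.0038  0.0073] turn [0.2 0.1 0. ] rows 0.2
```

View pics/w6.png

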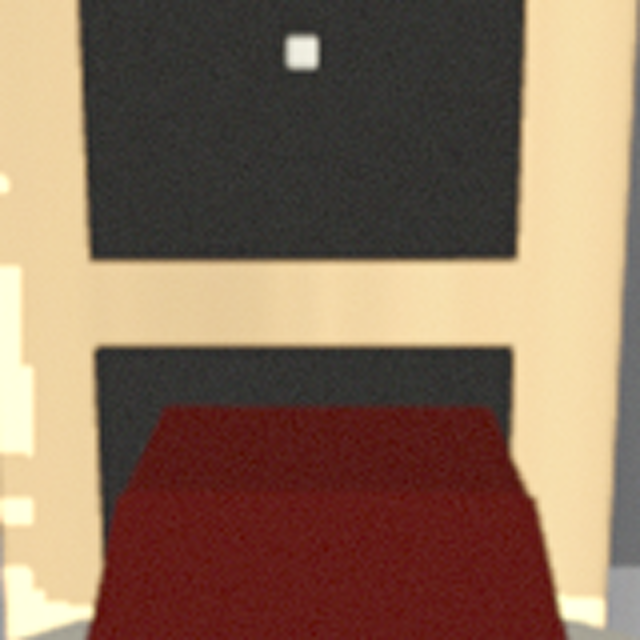

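w6 shows the tooth d base edge at crop cols 163–492 (row 408) against pad 4 at cols ~98–511: it sits about 3.7 mm too far in +x; the y gap needs computing.

```bash
python3 - <<'E'
from h import *; import pickle
f=pickle.load(open('w6.pkl','rb'))
for p,z in [((200+163/4,90+410/4),.0235),((200+492/4,90+410/4),.0235),((200+98/4,90+346/4),.016),((200+513/4,90+346/4),.016),((200+302/4,90+52/4),.016)]: print(onz(f,*p,z).round(4))
E
```

```text
[ 0.6143 -0.1549  0.0235]
[ 0.6639 -0.1522  0.0235]
[ 0.6032 -0.1472  0.016 ]
[ 0.6673 -0.1436  0.016 ]
[ 0.6324 -0.1017  0.016 ]
```

```bash
python3 -m handwheel '[[0,0.001,-0.0043,0,0,0,0],[0,0.001,-0.0043,0,0,0,0],[0,0.001,-0.0043,0.003,0,0,0],[0,0.001,-0.0043,0.005,0,0,0],[0,0.001,-0.0043,0.007,0,0,0],[0,0.001,-0.0043,0.0075,0,0,0],[0,0.001,-0.0043,0.0075,0,0,0],[0,0.001,-0.0043,0.0075,0,0,0],[0,0.001,-0.0043,0.0075,0,0,0]]';python3 go.py .636 -.176 .086 3.2
```

```text
clock: 7.65
ee_pos: [0.6347, -0.1749, 0.086]
eef_rot: [[-0.057, 0.998, 0.001], [0.998, 0.057, 0.0], [0.0, 0.001, -1.0]]
force: [-2.9, 1.2, 6.5]
finger_gap: 0.0498
finger_force: 30.0
[ 0.6347 -0.1749  0.086 ] shift [-0.0012  0.0013 -0.    ] turn [ 0. -0.  0.] rows 0.0
```

```bash
python3 -m handwheel '[[0.75,0,0,0,0,0,0],[0.75,0,0,0,0,0,0],[0.9,0,0,0,0,0,0],[1,0,0,0,0,0,0],[1,0,0,0,0,0,0],[1,0,0,-0.03,0,0,0],[1,0,0,-0.07,0,0,0],[1,0,0,-0.11,0,0,0],[1,0,0,-0.15,0,0,0],[1,0,0,-0.15,0,0,0]]';python3 go.py .4572 -.0783 .2 -9 
```

```text
clock: 8.48
ee_pos: [0.6388, -0.1775, 0.2439]
eef_rot: [[-0.056, 0.998, 0.017], [0.998, 0.056, -0.006], [-0.007, 0.017, -1.0]]
force: [0.8, -1.1, 1.1]
finger_gap: 0.0926
finger_force: 0.0
[ 0.6388 -0.1775  0.2439] shift [ 0.1096 -0.1764  0.0402] turn [ 1.   0.3 12.2] rows 5.1
```

```bash
python3 -m handwheel '[[1,0.0185,-0.03,0.007,0,0,2],[1,0.037,-0.06,0.014,0,0,4],[1,0.055,-0.09,0.02,0,0,6],[1,0.073,-0.12,0.027,0,0,8],[1,0.092,-0.15,0.034,0,0,10],[1,0.1095,-0.1765,0.04,0,0,12],[1,0.1095,-0.1765,0.04,0,0,12],[1,0.1095,-0.1765,0.04,0,0,12],[1,0.1095,-0.1765,0.04,0,0,12],[1,0.1095,-0.1765,0.04,0,0,12]]';python3 snap.py w7; python3 go.py .4572 -.0783 .055 -9
python3 - <<'E'
from h import *; import pickle
f=pickle.load(open('w7.pkl','rb'));R=f['img'][...,0].astype(np.uint8); m=red(f)
for c in blobs(m,200):
    mk=np.zeros_like(m);cv2.drawContours(mk,[c],-1,1,-1)
    t,_=cv2.threshold(R[mk>0].reshape(-1,1),0,255,cv2.THRESH_OTSU)
    b=((R>t)&(mk>0)).astype(np.uint8); cc=max(blobs(b,5),key=cv2.contourArea); r=cv2.minAreaRect(cc)
    print(cv2.boundingRect(c),np.round(r[0],1),np.round(r[1],1),round(r[2],1),onz(f,*r[0],.095).round(4))
E
```

```text
clock: 9.32
ee_pos: [0.4539, -0.0764, 0.1947]
eef_rot: [[0.153, 0.988, 0.003], [0.988, -0.153, -0.001], [-0.001, 0.003, -1.0]]
force: [-0.3, -0.6, 0.2]
finger_gap: 0.093
finger_force: 0.0
[ 0.4538 -0.0765  0.1946] shift [-0.0012  0.0033  0.1396] turn [0.1 0.1 0.2] rows 3.3
(456, 233, 104, 76) [520.5 264.5] [77. 27.] -0.0 [ 0.6202 -0.1409  0.095 ]
(256, 166, 62, 58) [286.5 219.5] [ 7. 61.] 90.0 [ 0.457  -0.0808  0.095 ]
(237, 0, 43, 19) [258.    6.5] [13. 42.] 90.0 [0.4601 0.0552 0.095 ]
```

```bash
python3 -m handwheel '[[1,-0.0025,0.003,0.035,0,0,0],[1,-0.0025,0.003,0.07,0,0,0],[1,-0.0025,0.003,0.1,0,0,0],[1,-0.0025,0.003,0.12,0,0,0],[1,-0.0025,0.003,0.135,0,0,0],[1,-0.0025,0.003,0.139,0,0,0],[1,-0.0025,0.003,0.139,0,0,0],[0,-0.0025,0.003,0.139,0,0,0],[0,-0.0025,0.003,0.139,0,0,0],[0,-0.0025,0.003,0.139,0,0,0],[0,-0.0025,0.003,0.139,0,0,0],[0,-0.0025,0.003,0.139,0,0,0],[0,-0.0025,0.003,0.139,0,0,0],[0,-0.0025,0.003,0.139,0,0,0],[0,-0.0025,0.003,0.139,0,0,0]]'
python3 -m handwheel '[[0,0,0,-0.02,0,0,0],[0,0,0,-0.04,0,0,0],[0,0,0,-0.07,0,0,0],[0,0,0,-0.1,0,0,0],[0,0,0,-0.1,0,0,0],[0,0,0,-0.1,0,0,0]]'; python3 go.py .632 -.1015 .155 3.2
```

```text
clock: 10.62
ee_pos: [0.4567, -0.0787, 0.0557]
eef_rot: [[0.152, 0.988, 0.004], [0.988, -0.152, -0.001], [-0.001, 0.005, -1.0]]
force: [4.6, -0.7, 0.9]
finger_gap: 0.0444
finger_force: 3.4
clock: 11.12
ee_pos: [0.4545, -0.078, 0.1553]
eef_rot: [[0.152, 0.988, 0.001], [0.988, -0.152, 0.0], [0.0, 0.001, -1.0]]
force: [-0.2, 0.4, -7.5]
finger_gap: 0.044
finger_force: 29.9
[ 0.4545 -0.078   0.1553] shift [0.0037 0.179  0.0004] turn [  0.   -0.  -11.9] rows 4.3
```

```bash
python3 -m handwheel '[[0,0.001,0.03,0,0,0,-2],[0,0.001,0.06,0,0,0,-4],[0,0.002,0.09,0,0,0,-6],[0,0.003,0.12,0,0,0,-8],[0,0.0037,0.15,0,0,0,-10],[0,0.0037,0.17,0,0,0,-12],[0,0.0037,0.179,0,0,0,-12],[0,0.0037,0.179,0,0,0,-12],[0,0.0037,0.179,0.03,0,0,-12],[0,0.0037,0.179,0.06,0,0,-12],[0,0.0037,0.179,0.074,0,0,-12],[0,0.0037,0.179,0.076,0,0,-12],[0,0.0037,0.179,0.076,0,0,-12],[0,0.0037,0.179,0.076,0,0,-12],[0,0.0037,0.179,0.076,0,0,-12],[0,0.0037,0.179,0.076,0,0,-12]]'; python3 snap.py w8 200 360 90 250 4; python3 go.py .6318 -.1015 .0717 3.2
```

```text
clock: 12.45
ee_pos: [0.6328, -0.1023, 0.0805]
eef_rot: [[-0.056, 0.998, 0.002], [0.998, 0.056, -0.0], [-0.001, 0.002, -1.0]]
force: [0.3, -0.0, -5.7]
finger_gap: 0.0436
finger_force: 29.9
[ 0.6327 -0.1022  0.0804] shift [ 0.0008 -0.0009  0.0087] turn [0.1 0.  0. ] rows 0.2
```

View pics/w8.png

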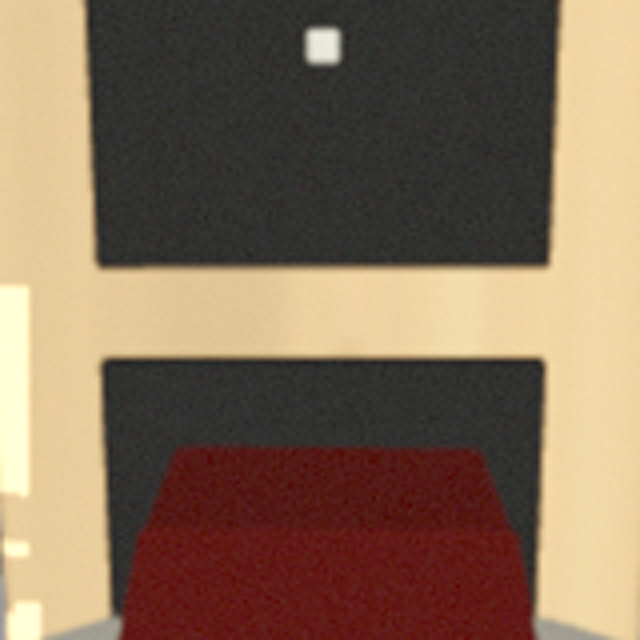

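w8 shows the tooth c base edge at crop row 449, cols 176–483, nearly centred on pad 3 (cols ~106–542).

```bash
cat > edge.py <<'E'
# edge.py frame u0 u1 v(crop px) zbase halfthick
from h import *; import pickle,sys
f=pickle.load(open(sys.argv[1]+'.pkl','rb'));u0,u1,v,z,h=map(float,sys.argv[2:])
P=(onz(f,200+u0/4,90+v/4,z)+onz(f,200+u1/4,90+v/4,z))/2
a=np.radians(3.2); print('base centre',(P+h*np.array([np.sin(a),-np.cos(a),0])).round(4))
E
python3 edge.py w8 176 483 449 .0247 .021; python3 edge.py w6 163 492 410 .0235 .0235
```

```text
base centre [ 0.6334 -0.1029  0.0247]
base centre [ 0.6404 -0.177   0.0235]
```

```bash
python3 -m handwheel '[[0,0.0015,-0.0015,0,0,0,0],[0,0.0015,-0.0015,0.003,0,0,0],[0,0.0015,-0.0015,0.006,0,0,0],[0,0.0015,-0.0015,0.008,0,0,0],[0,0.0015,-0.0015,0.009,0,0,0],[0,0.0015,-0.0015,0.009,0,0,0],[0,0.0015,-0.0015,0.009,0,0,0],[0,0.0015,-0.0015,0.009,0,0,0]]'
```

```text
clock: 13.17
ee_pos: [0.6305, -0.1004, 0.0717]
eef_rot: [[-0.057, 0.998, 0.0], [0.998, 0.057, 0.001], [0.001, 0.0, -1.0]]
force: [-4.1, 1.5, 5.8]
finger_gap: 0.0439
finger_force: 30.0
```

```bash
python3 -m handwheel '[[0.7,0,0,0,0,0,0],[0.7,0,0,0,0,0,0],[0.85,0,0,0,0,0,0],[1,0,0,0,0,0,0],[1,0,0,0,0,0,0],[1,0,0,0,0,0,0],[1,0,0,-0.03,0,0,0],[1,0,0,-0.07,0,0,0],[1,0,0,-0.11,0,0,0],[1,0,0,-0.13,0,0,0],[1,0,0,-0.13,0,0,0]]';python3 go.py .450 .190 .2 21
```

```text
clock: 14.08
ee_pos: [0.6338, -0.1021, 0.2063]
eef_rot: [[-0.056, 0.998, 0.012], [0.998, 0.056, -0.003], [-0.003, 0.012, -1.0]]
force: [-0.1, -0.3, 0.9]
finger_gap: 0.0927
finger_force: 0.0
[ 0.6338 -0.1021  0.2063] shift [ 0.302  -0.1671  0.0034] turn [  0.6   0.3 -17.8] rows 8.3
```

```bash
python3 -m handwheel '[[1,0.03,-0.0165,0,0,0,-2],[1,0.066,-0.036,0,0,0,-4],[1,0.1,-0.055,0,0,0,-6],[1,0.135,-0.075,0,0,0,-8],[1,0.17,-0.094,0,0,0,-10],[1,0.205,-0.113,0,0,0,-12],[1,0.24,-0.132,0,0,0,-14],[1,0.275,-0.151,0.003,0,0,-16],[1,0.302,-0.167,0.0034,0,0,-17.8],[1,0.302,-0.167,0.0034,0,0,-17.8],[1,0.302,-0.167,0.0034,0,0,-17.8],[1,0.302,-0.167,0.0034,0,0,-17.8],[1,0.302,-0.167,0.0034,0,0,-17.8]]';python3 snap.py w9; python3 go.py .450 .190 .045 21
cat > strip.py <<'E'
from h import *; import pickle,sys
f=pickle.load(open(sys.argv[1]+'.pkl','rb'));R=f['img'][...,0].astype(np.uint8); m=red(f); m[:,:190]=0;m[:,375:]=0
for c in blobs(m,200):
    mk=np.zeros_like(m);cv2.drawContours(mk,[c],-1,1,-1)
    t,_=cv2.threshold(R[mk>0].reshape(-1,1),0,255,cv2.THRESH_OTSU)
    b=((R>t)&(mk>0)).astype(np.uint8); cc=max(blobs(b,5),key=cv2.contourArea); r=cv2.minAreaRect(cc)
    x,y,w,h=cv2.boundingRect(c)
    print((x,y,w,h),np.round(r[0],1),np.round(r[1],1),round(r[2],1),onz(f,*r[0],float(sys.argv[2])).round(4),R[y:y+h+3,x+w//2].tolist())
E
python3 strip.py w9 .075
```

```text
clock: 15.17
ee_pos: [0.4476, 0.1898, 0.1966]
eef_rot: [[-0.356, 0.935, 0.001], [0.935, 0.356, -0.001], [-0.001, 0.0, -1.0]]
force: [-0.5, 0.1, 1.1]
finger_gap: 0.0925
finger_force: 0.0
[0.4477 0.1897 0.1967] shift [-0.0004  0.0022  0.1517] turn [ 0.   0.1 -0.2] rows 3.6
(235, 267, 42, 49) [250.8 312. ] [32.  10.3] 25.0 [0.4562 0.0961 0.075 ] [109, 102, 96, 88, 85, 88, 89, 90, 91, 91, 94, 105, 122, 117, 118, 118, 118, 116, 116, 117, 115, 118, 118, 119, 117, 116, 119, 115, 120, 117, 119, 119, 115, 115, 118, 116, 115, 117, 119, 117, 116, 117, 149, 182, 190, 191, 190, 187, 173, 112, 79, 84]
(260, 168, 49, 46) [284.  206.5] [13. 48.] 90.0 [0.4495 0.19   0.075 ] [92, 89, 87, 92, 95, 103, 105, 105, 106, 103, 100, 101, 102, 100, 103, 104, 105, 107, 105, 105, 103, 104, 104, 104, 101, 103, 105, 105, 103, 103, 104, 106, 113, 128, 136, 137, 134, 134, 136, 137, 136, 134, 137, 160, 193, 194, 164, 159, 163]
```

View pics/w9.png

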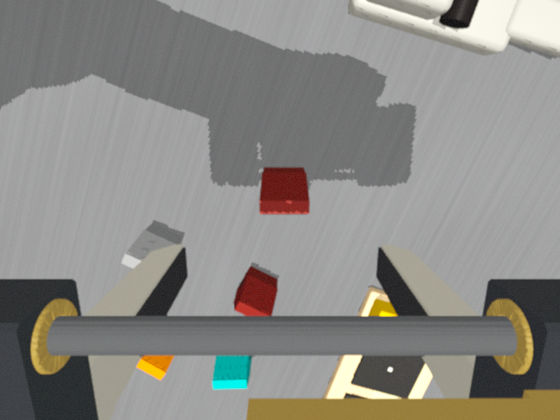

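w9 shows tooth b aligned with the jaws at (284,206) and tooth a at (257,292). Picking b.

```bash
python3 -m handwheel '[[1,0,0.002,0.035,0,0,0],[1,0,0.002,0.07,0,0,0],[1,0,0.002,0.1,0,0,0],[1,0,0.002,0.13,0,0,0],[1,0,0.002,0.147,0,0,0],[1,0,0.002,0.151,0,0,0],[1,0,0.002,0.151,0,0,0],[0,0,0.002,0.151,0,0,0],[0,0,0.002,0.151,0,0,0],[0,0,0.002,0.151,0,0,0],[0,0,0.002,0.151,0,0,0],[0,0,0.002,0.151,0,0,0],[0,0,0.002,0.151,0,0,0],[0,0,0.002,0.151,0,0,0],[0,0,0.002,0.151,0,0,0],[0,0,0.002,0.151,0,0,0],[0,0,0.002,0.151,0,0,0]]'
python3 -m handwheel '[[0,0,0,-0.02,0,0,0],[0,0,0,-0.04,0,0,0],[0,0,0,-0.07,0,0,0],[0,0,0,-0.1,0,0,0],[0,0,0,-0.1,0,0,0],[0,0,0,-0.1,0,0,0]]'; python3 go.py .6275 -.0267 .145 3.2
```

```text
clock: 16.63
ee_pos: [0.4488, 0.1923, 0.0458]
eef_rot: [[-0.359, 0.933, 0.0], [0.933, 0.359, 0.0], [-0.0, 0.0, -1.0]]
force: [0.4, 0.1, -0.3]
finger_gap: 0.0376
finger_force: 30.0
clock: 17.13
ee_pos: [0.4489, 0.1925, 0.1464]
eef_rot: [[-0.359, 0.933, 0.002], [0.933, 0.359, 0.001], [0.0, 0.002, -1.0]]
force: [-1.2, -0.7, -4.0]
finger_gap: 0.0379
finger_force: 30.0
[0.4489 0.1925 0.1464] shift [-0.2687  0.088   0.0015] turn [ 0.1 -0.  17.9] rows 6.8
```

```bash
python3 -m handwheel '[[0,-0.03,0.01,0,0,0,2],[0,-0.067,0.022,0,0,0,4],[0,-0.1,0.033,0,0,0,6],[0,-0.134,0.044,0,0,0,9],[0,-0.168,0.055,0,0,0,12],[0,-0.202,0.066,0,0,0,14],[0,-0.235,0.077,0,0,0,16],[0,-0.26,0.085,0,0,0,17.9],[0,-0.2687,0.088,0,0,0,17.9],[0,-0.2687,0.088,0,0,0,17.9],[0,-0.2687,0.088,0.03,0,0,17.9],[0,-0.2687,0.088,0.06,0,0,17.9],[0,-0.2687,0.088,0.073,0,0,17.9],[0,-0.2687,0.088,0.076,0,0,17.9],[0,-0.2687,0.088,0.076,0,0,17.9],[0,-0.2687,0.088,0.076,0,0,17.9],[0,-0.2687,0.088,0.076,0,0,17.9]]'; python3 snap.py w10 200 360 90 250 4; python3 go.py .6275 -.0267 .0618 3.2
```

```text
clock: 18.55
ee_pos: [0.6284, -0.027, 0.0715]
eef_rot: [[-0.055, 0.998, 0.003], [0.998, 0.055, -0.0], [-0.0, 0.003, -1.0]]
force: [0.3, -0.1, -3.7]
finger_gap: 0.0382
finger_force: 30.0
[ 0.6284 -0.027   0.0715] shift [ 0.0004 -0.0009  0.0097] turn [ 0.2  0.  -0. ] rows 0.2
```

View pics/w10.png

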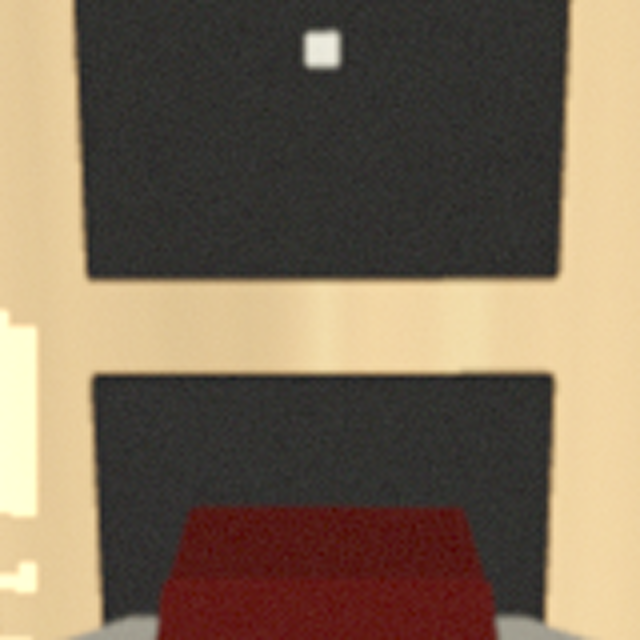

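w10 shows the tooth b base edge at crop row ~509, cols 190–465, over pad 2 (cols ~97–550).

```bash
python3 edge.py w10 190 465 509 .0257 .0185
```

```text
base centre [ 0.629  -0.0309  0.0257]
```

```bash
python3 -m handwheel '[[0,0.0043,-0.0015,0,0,0,0],[0,0.0043,-0.0015,0,0,0,0],[0,0.0043,-0.0015,0.004,0,0,0],[0,0.0043,-0.0015,0.007,0,0,0],[0,0.0043,-0.0015,0.009,0,0,0],[0,0.0043,-0.0015,0.01,0,0,0],[0,0.0043,-0.0015,0.01,0,0,0],[0,0.0043,-0.0015,0.01,0,0,0],[0,0.0043,-0.0015,0.01,0,0,0]]'
```

```text
clock: 19.35
ee_pos: [0.6256, -0.0227, 0.0618]
eef_rot: [[-0.055, 0.999, 0.0], [0.999, 0.055, 0.001], [0.001, 0.0, -1.0]]
force: [-2.9, 1.4, 8.9]
finger_gap: 0.038
finger_force: 30.0
```

```bash
python3 -m handwheel '[[0.65,0,0,0,0,0,0],[0.65,0,0,0,0,0,0],[0.85,0,0,0,0,0,0],[1,0,0,0,0,0,0],[1,0,0,0,0,0,0],[1,0,0,0,0,0,0],[1,0,0,-0.03,0,0,0],[1,0,0,-0.07,0,0,0],[1,0,0,-0.11,0,0,0],[1,0,0,-0.13,0,0,0],[1,0,0,-0.13,0,0,0],[1,0,0,-0.13,0,0,0]]';python3 go.py .461 .084 .19 -8
```

```text
clock: 20.35
ee_pos: [0.6261, -0.0229, 0.191]
eef_rot: [[-0.055, 0.998, 0.003], [0.998, 0.055, 0.0], [-0.0, 0.003, -1.0]]
force: [-0.7, 0.7, -0.9]
finger_gap: 0.0933
finger_force: 0.0
[ 0.6261 -0.0229  0.191 ] shift [ 0.1158 -0.159   0.0006] turn [ 0.2 -0.  11.1] rows 4.7
```

```bash
python3 -m handwheel '[[1,0.02,-0.027,0,0,0,2],[1,0.04,-0.055,0,0,0,4],[1,0.06,-0.082,0,0,0,6],[1,0.08,-0.11,0,0,0,8],[1,0.1,-0.137,0,0,0,10],[1,0.1158,-0.159,0,0,0,11],[1,0.1158,-0.159,0,0,0,11],[1,0.1158,-0.159,0,0,0,11],[1,0.1158,-0.159,0,0,0,11],[1,0.1158,-0.159,0,0,0,11]]';python3 snap.py w11 200 360 120 280 4; python3 go.py .461 .084 .032 -8; python3 strip.py w11 .055
```

```text
clock: 21.18
ee_pos: [0.4612, 0.0832, 0.1893]
eef_rot: [[0.138, 0.99, 0.0], [0.99, -0.138, -0.001], [-0.001, 0.0, -1.0]]
force: [0.1, -0.1, 0.7]
finger_gap: 0.0932
finger_force: 0.0
[0.4613 0.0831 0.1894] shift [ 0.001  -0.0005  0.1574] turn [0.  0.1 0. ] rows 3.8
(262, 171, 39, 39) [281.  202.5] [11. 38.] 90.0 [0.4607 0.0825 0.055 ] [72, 71, 72, 78, 80, 82, 83, 79, 80, 84, 81, 84, 86, 82, 82, 85, 81, 84, 83, 84, 82, 80, 88, 84, 87, 107, 141, 175, 179, 177, 178, 178, 178, 179, 178, 179, 165, 129, 109, 125, 132, 131]
```

View pics/w11.png

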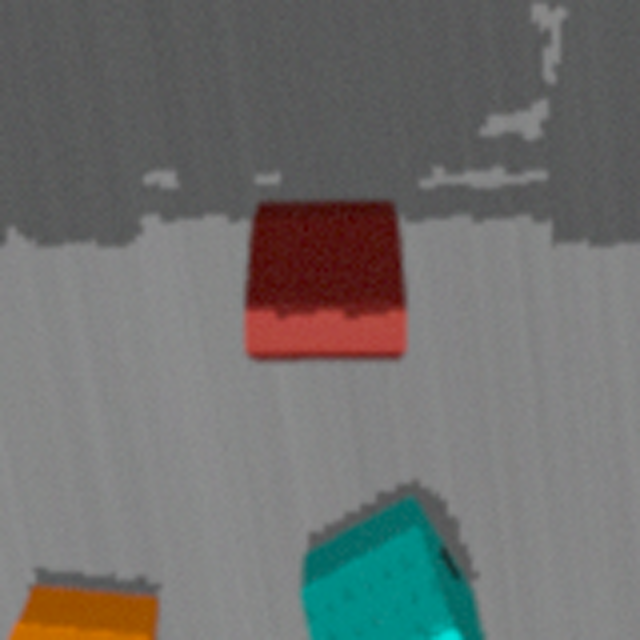

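w11 shows tooth a aligned, its top strip at crop (325,333), i.e. (.461,.0825). Picking it.

```bash
python3 -m handwheel '[[1,0,0,0.035,0,0,0],[1,0,0,0.07,0,0,0],[1,0,0,0.1,0,0,0],[1,0,0,0.13,0,0,0],[1,0,0,0.15,0,0,0],[1,0,0,0.157,0,0,0],[1,0,0,0.157,0,0,0],[0,0,0,0.157,0,0,0],[0,0,0,0.157,0,0,0],[0,0,0,0.157,0,0,0],[0,0,0,0.157,0,0,0],[0,0,0,0.157,0,0,0],[0,0,0,0.157,0,0,0],[0,0,0,0.157,0,0,0],[0,0,0,0.157,0,0,0],[0,0,0,0.157,0,0,0],[0,0,0,0.157,0,0,0],[0,0,0,0.157,0,0,0]]'
python3 -m handwheel '[[0,0,0,-0.02,0,0,0],[0,0,0,-0.04,0,0,0],[0,0,0,-0.07,0,0,0],[0,0,0,-0.1,0,0,0],[0,0,0,-0.1,0,0,0],[0,0,0,-0.1,0,0,0]]'; python3 go.py .623 .0482 .132 3.2
```

```text
clock: 22.73
ee_pos: [0.4607, 0.084, 0.0328]
eef_rot: [[0.137, 0.991, 0.001], [0.991, -0.137, -0.0], [-0.0, 0.001, -1.0]]
force: [0.4, -0.1, 0.9]
finger_gap: 0.0319
finger_force: 30.0
clock: 23.23
ee_pos: [0.4607, 0.0845, 0.1334]
eef_rot: [[0.136, 0.991, 0.002], [0.991, -0.136, 0.001], [0.001, 0.002, -1.0]]
force: [0.1, 0.2, -3.4]
finger_gap: 0.0322
finger_force: 30.0
[0.4607 0.0845 0.1334] shift [-0.0138  0.1657  0.0017] turn [  0.1  -0.  -11. ] rows 4.0
```

```bash
python3 -m handwheel '[[0,-0.002,0.03,0,0,0,-2],[0,-0.005,0.06,0,0,0,-4],[0,-0.007,0.09,0,0,0,-6],[0,-0.01,0.12,0,0,0,-8],[0,-0.0125,0.15,0,0,0,-10],[0,-0.0138,0.1655,0,0,0,-11],[0,-0.0138,0.1655,0,0,0,-11],[0,-0.0138,0.1655,0,0,0,-11],[0,-0.0138,0.1655,0.03,0,0,-11],[0,-0.0138,0.1655,0.06,0,0,-11],[0,-0.0138,0.1655,0.073,0,0,-11],[0,-0.0138,0.1655,0.075,0,0,-11],[0,-0.0138,0.1655,0.075,0,0,-11],[0,-0.0138,0.1655,0.075,0,0,-11],[0,-0.0138,0.1655,0.075,0,0,-11]]'; python3 snap.py w12 200 360 90 250 4; python3 go.py .6233 .0482 .0488 3.2
```

```text
clock: 24.48
ee_pos: [0.6236, 0.0478, 0.0595]
eef_rot: [[-0.055, 0.998, 0.003], [0.999, 0.055, 0.0], [-0.0, 0.003, -1.0]]
force: [-0.5, -0.1, -1.6]
finger_gap: 0.0317
finger_force: 30.0
[0.6236 0.0478 0.0595] shift [ 0.0004 -0.0003  0.0107] turn [ 0.2 -0.  -0.1] rows 0.3
```

View pics/w12.png

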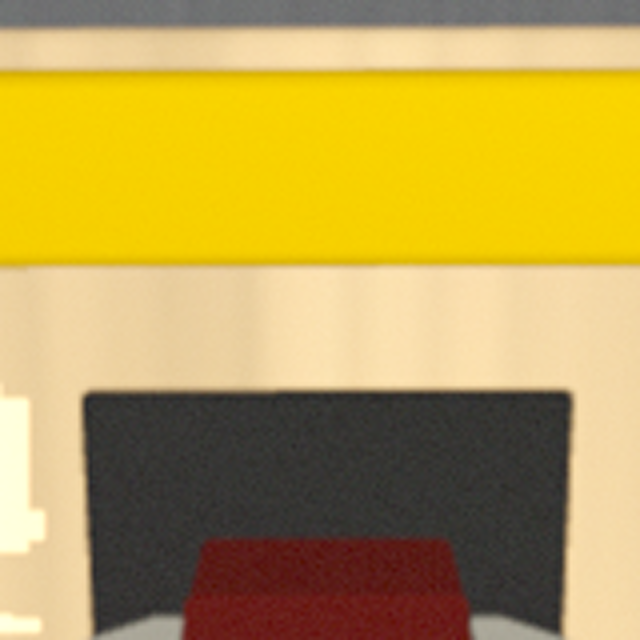

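w12 shows the tooth a base edge at crop row ~540, cols 203–452, over pad 1 (cols ~88–568).

```bash
python3 edge.py w12 203 452 541 .0267 .016
```

```text
base centre [0.624  0.046  0.0267]
```

```bash
python3 -m handwheel '[[0,0.002,0,0,0,0,0],[0,0.002,0,0,0,0,0],[0,0.002,0,0.004,0,0,0],[0,0.002,0,0.008,0,0,0],[0,0.002,0,0.01,0,0,0],[0,0.002,0,0.011,0,0,0],[0,0.002,0,0.011,0,0,0],[0,0.002,0,0.011,0,0,0],[0,0.002,0,0.011,0,0,0]]'
```

```text
clock: 25.28
ee_pos: [0.6225, 0.0499, 0.0488]
eef_rot: [[-0.055, 0.998, 0.0], [0.998, 0.055, 0.001], [0.001, 0.0, -1.0]]
force: [-2.8, 1.1, 9.8]
finger_gap: 0.0316
finger_force: 30.0
```

Release, rise and retreat to a place from which all four can be checked.

```bash
python3 -m handwheel '[[0.6,0,0,0,0,0,0],[0.6,0,0,0,0,0,0],[0.85,0,0,0,0,0,0],[1,0,0,0,0,0,0],[1,0,0,0,0,0,0],[1,0,0,0,0,0,0],[1,0,0,-0.03,0,0,0],[1,0,0,-0.07,0,0,0],[1,0,0,-0.11,0,0,0],[1,0,0,-0.15,0,0,0],[1,0,0,-0.19,0,0,0],[1,0,0,-0.23,0,0,0],[1,0,-0.03,-0.26,0,0,0],[1,0.0,-0.03,-0.29,0,0,0],[1,0,-0.03,-0.29,0,0,0],[1,0,-0.03,-0.29,0,0,0],[1,0,-0.03,-0.29,0,0,0]]'; python3 snap.py w13
python3 - <<'E'
from h import *; import pickle
f=imaging.grab_frame('scene'); pickle.dump(f,open('s13.pkl','wb'))
a=f['img'][140:340,80:380,::-1]; cv2.imwrite('pics/s13.png',cv2.resize(a,None,fx=2.5,fy=2.5,interpolation=cv2.INTER_CUBIC))
E
```

```text
clock: 26.7
ee_pos: [0.5922, 0.0485, 0.3361]
eef_rot: [[-0.055, 0.998, -0.001], [0.998, 0.055, 0.0], [0.0, -0.001, -1.0]]
force: [0.0, 0.4, -0.8]
finger_gap: 0.0928
finger_force: 0.0
```

View pics/w13.png

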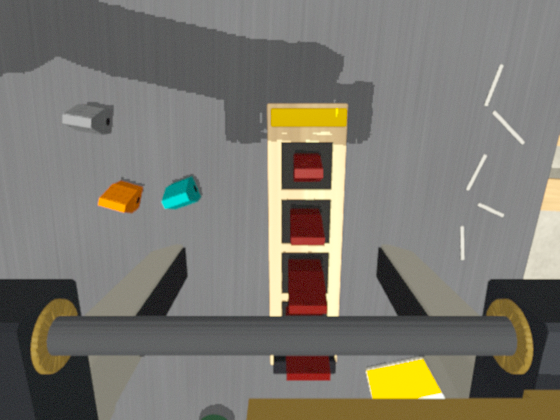

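View pics/s13.png

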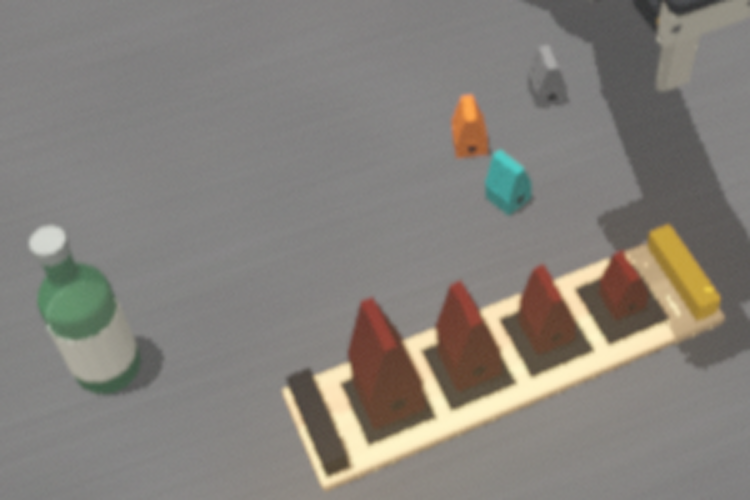

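Both views show all four teeth upright on their pads in the right order, with the bottle undisturbed. A numeric check of the centring follows.

```bash
cat > chk.py <<'E'
from h import *; import pickle,sys
f=pickle.load(open(sys.argv[1]+'.pkl','rb')); m=red(f); a=np.radians(3.2)
pads=[(.6233,.0482),(.6275,-.0265),(.6318,-.1015),(.6359,-.1761)]; th=[32,37,42,47]
for c in blobs(m,100):
    x,y,w,h=cv2.boundingRect(c); c=c[:,0,:]; t=c[c[:,1]<=y+2]; u=(t[:,0].min()+t[:,0].max()+1)/2
    P=onz(f,u,y,.016)
    k=min(range(4),key=lambda k:abs(P[1]-th[k]/2000-pads[k][1]))
    C=P[:2]+th[k]/2000*np.array([np.sin(a),-np.cos(a)]); print(x,y,w,h,'pad',k+1,'err mm',((C-pads[k])*1000).round(1))
E
python3 chk.py w13
python3 -m handwheel '[[1,-0.04,0,0,0,0,0],[1,-0.08,0,0,0,0,0],[1,-0.12,0,0,0,0,0],[1,-0.15,0,0,0,0,0],[1,-0.15,0,0,0,0,0],[1,-0.15,0,0,0,0,0],[1,-0.15,0,0,0,0,0]]'; python3 snap.py w14; python3 chk.py w14
```

```text
285 356 46 24 pad 4 err mm [ 11.1 -81.7]
286 259 41 57 pad 3 err mm [-0.5  0.9]
290 208 35 37 pad 2 err mm [-1.5  0.8]
293 153 31 29 pad 1 err mm [1.1 1. ]
clock: 27.38
ee_pos: [0.6007, -0.1002, 0.3353]
eef_rot: [[-0.056, 0.998, -0.002], [0.998, 0.056, 0.002], [0.002, -0.002, -1.0]]
force: [0.0, 0.5, -0.4]
finger_gap: 0.0933
finger_force: 0.0
286 205 51 57 pad 4 err mm [-0.5  1.6]
288 150 44 39 pad 3 err mm [0.1 1.2]
290 89 40 34 pad 2 err mm [0.6 2. ]
294 20 34 34 pad 1 err mm [1.3 5.6]
```

```bash
python3 -c "
from bench import job; print(job.hand_in())"
```

```text
the job is handed in; nothing more can be done
None
```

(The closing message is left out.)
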